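Seat a graver's palm handle, draw it from its block and poise it for the cut

TASK

Get the graver with the round mushroom handle ready for the first cut: while it stands in the tool block, press its loose handle straight down until it is fully home on the collar, then draw the graver out of the block and leave the other two tools where they stand. Tip it to a cutting slope, about halfway between upright and level, in line with the line scribed on the silver plate in the vise, handle leaning back off the end of the line that has the cross tick, and poise its point about 10 mm above that tick without ever touching the plate or the vise. Finish while still holding the graver there, steady; do not put it down.

Things in the scene. Friction and masses are not known exactly. Their poses are not given: they have to be found in the camera images.
- tool_block: Fixed dark hardwood block, 66 (x) x 180 (y) x 75 mm tall (plinth 70 x 184), on the right of the bench. Origin: centre of its underside; y along its row of three vertical 12 mm through bores at y = +55, 0 and -55 mm. Each holds a tool upright by its collar, which bears on the block's top, 75 mm up. Which tool is in which bore changes.
- graver: The tool with the mushroom handle, 80 to 130 g. Below a collar (18 mm across, 5 mm thick) a 10 mm rod, 32 mm long, hangs in the bore, then a 3 mm blank. Origin: on the axis at the collar's underside; z from point to handle (up as it stands). Handle 50 mm tall: ferrule 17 mm across; 24 to 36 mm above the handle's lower end a straight band 31 mm across (grip here); then a dome.
- graver_point (a point): The graver's cutting point, 64 mm below the graver's origin, on the axis.
- handle_top (a point): Top of the mushroom handle's dome, on the axis: 55 mm above the graver's origin when the handle is fully home (lower end of the handle on the top of the collar), up to 63 mm while it rides up.
- palm_handle (a joint): How far the handle is pushed down onto its spigot, m: 0.008 = fully home, ferrule against the collar; 0 to 0.003 at the start, so that 5 to 8 mm of bare spigot shows. A stiff push fit: it slides when pressed with more than about 8 N and stays where it is left; it can be pulled up again by as much.
- straight_tool: Second tool in the block, same holder and collar, with a slim straight wooden handle 17 mm across, its top 62 mm above the block. Origin at the underside of its collar. Leave it alone.
- pear_tool: Third tool in the block, same holder and collar, with a slim pear-shaped wooden handle 23 mm across at most, its top 67 mm above the block. Origin at the underside of its collar. Leave it alone.
- vise: Fixed engraver's ball vise, 100 mm across, on the left of the bench: rubber ring, dark steel ball, steel head with two dark jaws that clamp a level silver plate 66 x 37 mm, its top face 84 mm above the bench, 2 mm above the jaws. Origin: centre of its underside; x along the line scribed on the plate, from the ticked end (on the vise's right) to the other.
- line_start (a point): The ticked end of the scribed line (a 12 mm cross tick), on the plate's top face, 23 mm from the plate's middle; same axes as the vise (x along the line towards its other end, z up).
- line_end (a point): The other, plain end of the scribed line, 46 mm from line_start.

How it is judged:
By the outcome, as a careful person would: the job done as asked, in the order asked, and still so for the second after the job is handed in, while the arm keeps its last pose, push and grip.
It also fails if it takes over 51 s, if anything falls off the work surface, if the arm or the gripper's body presses on something with over 40 N, if the wrist force passes 120 N, or if a joint passes its speed limit or range.

ROBOT

A 7-joint arm with a two-finger parallel gripper is mounted at the origin on a cart in front of the work surface, level with it; the furniture and walls round the work are solid. World frame = base frame: x ahead of the robot, y to its left, z up, the work surface at z = 0. Lengths are in m, angles in rad, forces in N, time in s.
With the tool pointing down it reaches from about 0.425 to 1.025 m from the base axis. Payload 9.4 kg.
Tool frame: the origin (TCP) lies on the front face of the gripper's body, between the roots of the fingers; the fingertips stand 84 mm ahead of it and the grasp point (between the pads) lies 65 mm ahead of it (arm.tcp_to_grasp is the distance from the TCP to the grasp point, in m); z points along the fingers, y is the line along which they close (so a half turn about z gives the same grasp; the last joint's range is limited). The gripper opens to 93 mm and grips with 3 to 60 N. Pads are 15 mm wide; open, the fingers measure 128 mm over their backs; the gripper's body (75 mm by 188 mm) begins 65 mm behind the grasp point.
Start: joints at [1.168, 0.599, -0.003, 1.599, 0.002, 0.943, -0.08], TCP at [0.232, -0.687, 0.303] pointing down, gripper open.
Joint ranges: [-2.57, 2.57], [-0.35, 1.97], [-1.29, 1.29], [0.11, 2.56], [-1.05, 4.19], [0.11, 1.86], [-2.63, 2.63]. Speed limits (rad/s): [2.22, 2.22, 3.01, 3.01, 3.14, 3.14, 3.14].

INTERFACE

Orientations are given as a rotation vector (axis times angle).
In Python, from cell import arm, vision, ticket gives the robot as it stands.
- The arm moves only by the tool servo_tool, never from a script. Its argument "series" is a list of rows, each an object with "delta_pos": the shift along the tool's x, y, z each as a share of 0.2 m, from -1 to 1, a list of three; "delta_rot": the turn, a rotation vector about the tool's x, y, z each as a share of 180 degrees, from -1 to 1, a list of three; "gripper": the finger opening in mm, from 0 to 93. A call has 1 to 12 rows; each row is the pose to reach, as a shift and turn from the pose commanded when the call began, along the tool's axes at that moment, turning the shorter way round; what a row does not reach only later rows make up. A row lasts 1/8 s, in which the tool goes at most 62.5 mm and 10.7 degrees, less where a joint would pass 70% of its speed; a pose out of reach is approached as far as the arm can. A call with a number of a shift or a turn outside -1 to 1 is refused whole. A call with a gripper value outside its range is refused whole. The fingers move at their own pace and stop on an object; "grip_force" is the grip in N (left out, the last holds). Time passes only in rows, so rows that repeat a pose let the fingers close. It gives the time, the measured TCP pose, the force, the opening and the grip force at its end, in the units of the state.
- arm.observe(): the state, without advancing time (a new reading comes with each control period).
- vision.snapshot(name): name is "scene" or "top" or "wrist"; returns the picture (480x640x3 uint8, red, green, blue); there is no depth.
- vision.get_calibration(name): a dict with "fx", "fy", "cx", "cy" (pixels), "dist_coeffs" ([k1, k2, p1, p2, k3] as OpenCV has them; the pictures are not rectified), "position" and "attitude" of the camera in the world. Camera axes: x right, y down, z forward; pixel columns grow to the right and rows downward; lengths in m; the calibration is good to about 2 mm. A picture is of the moment at which its call begins: read the wrist's pose just before it. get_calibration takes no time and is no camera call; for the wrist camera it gives the pose at the moment of the call.
- ticket.sign_off(): hands the job in; it is judged then, once.
Trained networks look in the newest picture that a camera, given by its name, has taken for a name from the list of things; names that differ only in an ending like _2 or _b are one class to them, and where a whole thing is asked for, a point or a joint stands for the part that bears it (a point fixed in the world has none). Each returns a list of dicts, best first, with "confidence" (0 to 1); they miss things now and then, are a little off and sometimes report something else, mostly with a low value. They report only what shows in the picture. A call takes as long as a camera call.
- vision.spot_in(camera, query): "extent" ([centre column, centre row, width, height] in pixels, round what is visible of it).
- vision.silhouettes(camera, query): "mask" (480x640 bool, what is visible of it) and "extent" ([centre column, centre row, width, height] in pixels, round what is visible of it).
The state is a dict: "time": time; "q": joint angles; "qd": joint speeds; "joint_torque": joint torques, N m; "ee_pos": TCP position; "eef_rot": TCP orientation; "force": force on the tool from outside, world axes, zero at the start; "moment": the same for the moment, N m; "grip_width": opening from 0.0 (shut) to 1.0 (fully open); "grasp_force": force on a finger pad.
Only numpy, scipy, OpenCV 4.12 (cv2) and the standard library are available. Lean on these libraries where they do the work, as an engineer would, in place of code of your own. Each camera call takes 0.05 s, during which the arm holds its last target. There are 200 camera calls.

## Working session

There is one attempt and no reset: what is moved stays moved. The work goes in short steps, Python scripts to look and compute and a tool call to move; the robot and the scene stay as the last step left them, time stands still between calls to the robot, and variables do not carry over. Pictures are saved under pics/ and viewed, at most 10 in all, crops included, and the job is handed in when it is done.

Besides the shell and the picture viewer there is one more tool, called after "Request:" as name(argument=value, ...) on one line, values as JSON. servo_tool: Moves the arm, as the interface text tells. Shift numbers are shares of 0.2 m and turn numbers shares of 180 degrees, none past 1 either way. Its arguments: {"type":"object","properties":{"series":{"type":"array","items":{"type":"object","properties":{"delta_pos":{"type":"array","items":{"type":"number"}},"delta_rot":{"type":"array","items":{"type":"number"}},"gripper":{"type":"number"}}}},"grip_force":{"type":"number"}},"required":["series"]}

```bash
mkdir -p pics; python3 - <<'E'
from cell import arm, vision
import cv2
s=arm.observe();print(s)
for n in("scene","top"):
    im=vision.snapshot(n);cv2.imwrite(f"pics/{n}0.png",im[:,:,::-1]);print(n,vision.get_calibration(n))
    for q in("graver","straight_tool","pear_tool","tool_block","vise"):
        print(q,[(round(d["confidence"],2),[round(float(v),1) for v in d["extent"]]) for d in vision.spot_in(n,q)][:3])
print(vision.get_calibration("wrist"))
E
```

```text
{'time': 0.0, 'q': array([ 1.16830589,  0.60009571, -0.0025755 ,  1.60010806,  0.00180958,
        0.94291094, -0.07978907]), 'qd': array([-0.0005075 ,  0.00179531, -0.00036022,  0.00037274,  0.00259425,
       -0.00123594, -0.00141203]), 'joint_torque': array([-4.13013340e-04, -7.65073800e+01,  1.49735335e+00, -2.52353990e+01,
       -5.24345145e-02,  1.67549058e-02,  1.45191152e-04]), 'ee_pos': array([ 0.23193909, -0.68652482,  0.30188845]), 'eef_rot': array([-3.09852427e+00, -5.09408821e-01,  5.86290044e-04]), 'force': array([-0.70994527,  0.55158867,  0.4190099 ]), 'moment': array([-0.0180235 ,  0.00265338,  0.00567198]), 'grasp_force': 0.0, 'grip_width': 1.00033726789719}
scene {'fx': 441.0892408577012, 'fy': 441.0892408577012, 'cx': 321.13614735847057, 'cy': 245.14139604785348, 'dist_coeffs': array([-0.05920729,  0.        ,  0.        ,  0.        ,  0.        ]), 'position': array([-0.13801805, -0.71937341,  0.5279676 ]), 'attitude': array([-1.86087174,  0.74760036, -0.46254452])}
graver [(0.64, [389.7, 283.1, 13.2, 31.1])]
straight_tool [(0.82, [434.1, 302.9, 11.4, 28.8])]
p
[... 252 characters left out ...]
ffs': array([0.01733382, 0.        , 0.        , 0.        , 0.        ]), 'position': array([ 0.39923575, -0.01267837,  1.13324621]), 'attitude': array([-2.17599598,  2.14144479, -0.10035128])}
graver []
straight_tool [(0.53, [471.8, 251.3, 9.7, 4.3])]
pear_tool [(0.5, [452.0, 248.0, 15.6, 14.4])]
tool_block [(0.66, [442.8, 251.4, 86.4, 40.0])]
vise [(0.48, [428.9, 245.9, 14.3, 11.5])]
{'fx': 388.2210932426373, 'fy': 388.2210932426373, 'cx': 314.8367201026159, 'cy': 240.49403805002973, 'dist_coeffs': array([-0.05638406,  0.        ,  0.        ,  0.        ,  0.        ]), 'position': array([ 0.30998614, -0.66040764,  0.38501615]), 'attitude': array([ 2.34575968, -1.68531912, -0.25409165])}
```

```bash
python3 - <<'E'
import cv2
a=cv2.imread("pics/scene0.png");b=cv2.imread("pics/top0.png")
cv2.imwrite("pics/both0.png",cv2.vconcat([cv2.resize(a[140:400,200:520],(640,520))]))
cv2.imwrite("pics/top0b.png",b)
E
```

```text
(no output)
```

View pics/both0.png

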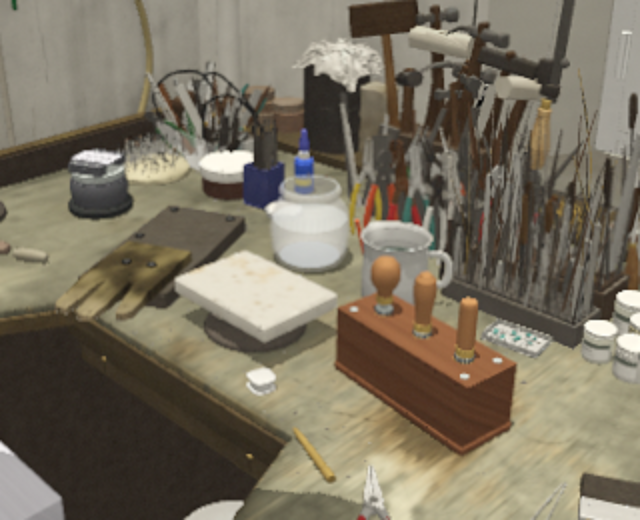

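View pics/top0.png

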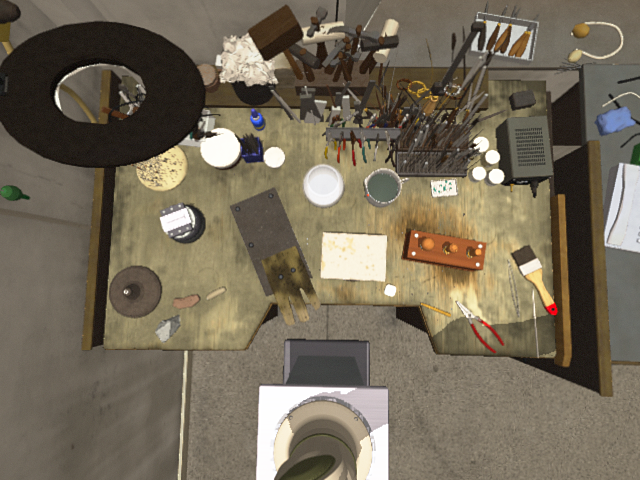

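```bash
cat > h.py <<'E'
import numpy as np, cv2
from scipy.spatial.transform import Rotation as R
from cell import arm, vision
def KD(c): return np.array([[c["fx"],0,c["cx"]],[0,c["fy"],c["cy"]],[0,0,1.]]),np.array(c["dist_coeffs"])
def Rc(c): return R.from_rotvec(c["attitude"]).as_matrix()
def ray(c,uv):
    K,D=KD(c); p=cv2.undistortPoints(np.array(uv,float).reshape(-1,1,2),K,D).reshape(-1,2)
    return np.c_[p,np.ones(len(p))]@Rc(c).T
def plane(c,uv,z):
    r=ray(c,uv);o=np.array(c["position"]);return o+r*((z-o[2])/r[:,2])[:,None]
def proj(c,P):
    K,D=KD(c);M=Rc(c).T
    return cv2.projectPoints(np.array(P,float).reshape(-1,3),cv2.Rodrigues(M)[0],-M@np.array(c["position"]),K,D)[0].reshape(-1,2)
def tri(obs):  # [(c,uv)...]
    A=np.zeros((3,3));b=np.zeros(3)
    for c,uv in obs:
        d=ray(c,uv)[0];d/=np.linalg.norm(d);P=np.eye(3)-np.outer(d,d);A+=P;b+=P@np.array(c["position"])
    return np.linalg.solve(A,b)
E
python3 - <<'E'
from h import *
c=vision.get_calibration("top");s=vision.get_calibration("scene")
print(plane(c,[(428,244),(450,248),(471.8,251.3)],.13))
print(plane(c,[(406,231),(488,239),(404,258),(484,268)],.075))
print(plane(c,[(182,222)],.084), plane(s,[(249.5,220)],.084))
print(tri([(c,(428,243)),(s,(393,275))]))
E
```

```text
[[ 0.49531817 -0.23069715  0.13      ]
 [ 0.48704326 -0.27987792  0.13      ]
 [ 0.48037513 -0.32840796  0.13      ]]
[[ 0.53097092 -0.19059941  0.075     ]
 [ 0.51472439 -0.38440678  0.075     ]
 [ 0.46632023 -0.18567085  0.075     ]
 [ 0.44579004 -0.37347861  0.075     ]]
[[0.54346015 0.34475104 0.084     ]] [[0.54045213 0.33891006 0.084     ]]
[ 0.49869864 -0.23295559  0.12069517]
```

View pics/scene0.png

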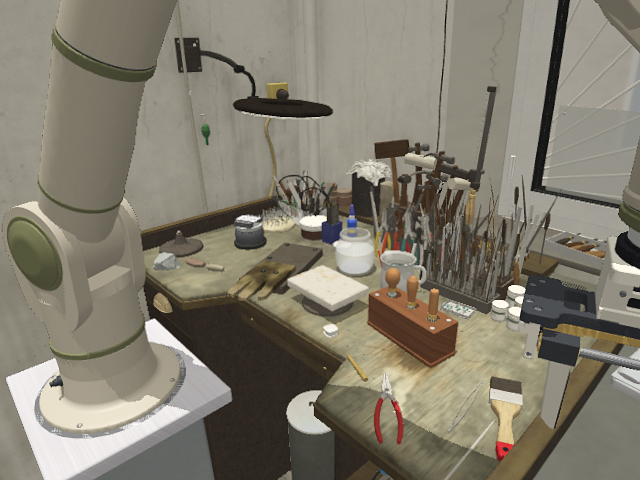

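Request:
servo_tool(series=[{"delta_pos": [0.25,-0.22,-0.05],"delta_rot": [0,0,-0.05],"gripper": 93},{"delta_pos": [0.5,-0.44,-0.1],"delta_rot": [0,0,-0.1],"gripper": 93},{"delta_pos": [0.75,-0.66,-0.1],"delta_rot": [0,0,-0.15],"gripper": 93},{"delta_pos": [1,-0.88,-0.1],"delta_rot": [0,0,-0.2],"gripper": 93},{"delta_pos": [1,-0.88,-0.1],"delta_rot": [0,0,-0.2],"gripper": 93}])

```text
time: 1.23
ee_pos: [0.3675, -0.4526, 0.3233]
eef_rot: [-2.786, -1.452, -0.002]
force: [-0.1, -1.3, -0.3]
grip_width: 1.001
grasp_force: 0.0
```

```bash
cat >> h.py <<'E'
def rel(p,Rm,s=None):
    "shares to go from the present pose to tcp p, rotation Rm"
    s=s or arm.observe();R0=R.from_rotvec(s["eef_rot"])
    return np.round(R0.inv().apply(np.array(p)-s["ee_pos"])/.2,3),np.round((R0.inv()*R.from_matrix(Rm)).as_rotvec()/np.pi,4)
def down(y): # tool down with closing axis y (2d)
    y=np.array([*y,0.])/np.linalg.norm(y);z=np.array([0,0,-1.]);return np.c_[np.cross(y,z),y,z]
E
python3 - <<'E'
from h import *
s=arm.observe();print(s["time"],s["ee_pos"],s["q"])
print(rel([.497,-.29,.33],down([.99,-.15])))
c=vision.get_calibration("wrist");Rt=R.from_rotvec(s["eef_rot"]).as_matrix()
print(Rt.T@(c["position"]-s["ee_pos"]),Rt.T@Rc(c))
t=vision.get_calibration("top");sc=vision.get_calibration("scene");print("lamp",tri([(t,(100,93)),(sc,(283,107))]))
E
```

```text
1.225 [ 0.36745032 -0.45256602  0.32326764] [ 0.93899553  0.41257752 -0.20452959  1.90093567  0.1079633   0.83831742
  0.06870305]
(array([ 1.037,  0.065, -0.032]), array([ 0.0003, -0.0004, -0.1464]))
[ 8.23361405e-02 -1.65875704e-06 -8.23062710e-02] [[-1.13167176e-03 -9.55823231e-01 -2.93939910e-01]
 [ 9.99999238e-01 -9.36474404e-04 -8.04813850e-04]
 [ 4.93992572e-04 -2.93940597e-01  9.55823562e-01]]
lamp [0.72844819 0.39314063 0.38988526]
```

Request:
servo_tool(series=[{"delta_pos": [0.3,0.02,0],"delta_rot": [0,0,-0.05],"gripper": 93},{"delta_pos": [0.6,0.04,0],"delta_rot": [0,0,-0.1],"gripper": 93},{"delta_pos": [0.9,0.06,0],"delta_rot": [0,0,-0.146],"gripper": 93},{"delta_pos": [0.98,0.065,0],"delta_rot": [0,0,-0.146],"gripper": 93},{"delta_pos": [0.98,0.065,0],"delta_rot": [0,0,-0.146],"gripper": 93}])

```text
time: 1.85
ee_pos: [0.4893, -0.3039, 0.3226]
eef_rot: [2.391, 2.038, -0.001]
force: [-0.0, -0.5, 0.1]
grip_width: 0.998
grasp_force: 0.0
```

```bash
python3 - <<'E'
from h import *
s=arm.observe();print(s["time"],s["ee_pos"],s["q"])
c=vision.get_calibration("wrist");im=vision.snapshot("wrist");cv2.imwrite("pics/w1.png",im[:,:,::-1])
np.save("w1.npy",c,allow_pickle=True)
for q in("graver","handle_top","straight_tool","pear_tool","tool_block"):
    for d in vision.silhouettes("wrist",q)[:2]: print(q,round(d["confidence"],2),np.round(d["extent"],1))
E
```

```text
1.85 [ 0.48934009 -0.30394593  0.32261852] [ 0.70601282  0.41726622 -0.34581615  1.91002298  0.18524741  0.84516619
  0.10496721]
graver 0.8 [310.5 137.6  47.7  44.9]
handle_top 0.91 [307.5 137.1  42.   47.4]
straight_tool 0.72 [311.8 275.4  24.9  42.1]
straight_tool 0.35 [307.7 136.5  40.2  47.4]
pear_tool 0.94 [310.6 211.2  27.1  39.7]
tool_block 0.83 [310.2 193.9  86.5 205.5]
```

View pics/w1.png

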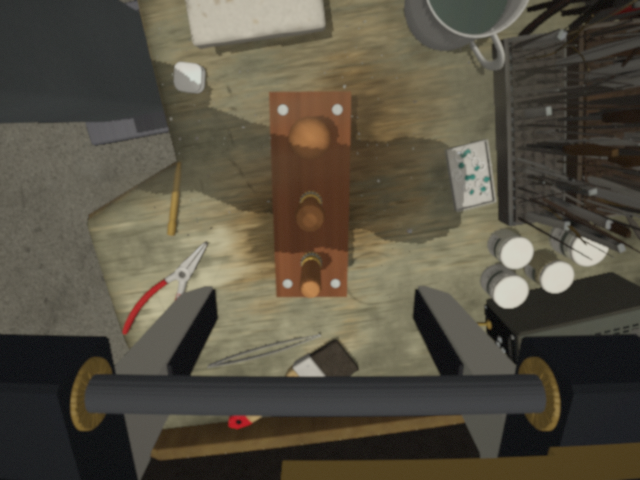

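```bash
python3 - <<'E'
from h import *
c=np.load("w1.npy",allow_pickle=True).item()
im=cv2.imread("pics/w1.png")
hsv=cv2.cvtColor(im,cv2.COLOR_BGR2HSV);w=((hsv[...,1]<90)&(hsv[...,2]>130)).astype(np.uint8)
w[:, :268]=0;w[:,353:]=0;w[:95]=0;w[300:]=0
n,l,st,ce=cv2.connectedComponentsWithStats(w)
pts=[(ce[i]) for i in range(1,n) if 20<st[i,4]<250];print(np.round(pts,1))
P=plane(c,pts,.075);print(P.round(4),P.mean(0))
C=plane(c,[(270.5,92),(351,92),(277,297),(348,297)],.075);print(C.round(4),C.mean(0))
m=C.mean(0);r=C[0]+C[1]-C[2]-C[3];r/=np.linalg.norm(r);print(r,m+.055*r)
# dome silhouette model
for h in (.13,.136): print(plane(c,[(310,137)],.115))
ax=m+.055*r
print(proj(c,[ax+[0,0,h-.0] for h in (0,.005,.013,.043,.063)]))
E
```

```text
[[336.8 109.2]
 [282.5 109.5]
 [341.9 288.1]
 [275.7 291.8]
 [287.1 283.3]
 [334.9 283.1]]
[[ 0.5214 -0.2157  0.075 ]
 [ 0.4779 -0.2089  0.075 ]
 [ 0.5034 -0.3723  0.075 ]
 [ 0.4422 -0.3662  0.075 ]
 [ 0.4542 -0.3594  0.075 ]
 [ 0.4978 -0.3662  0.075 ]] [ 0.48281597 -0.31479641  0.075     ]
[[ 0.4708 -0.1941  0.075 ]
 [ 0.5345 -0.2044  0.075 ]
 [ 0.4424 -0.3716  0.075 ]
 [ 0.5078 -0.3821  0.075 ]] [ 0.48889521 -0.28805751  0.075     ]
[0.15345698 0.98815533 0.        ] [ 0.49733534 -0.23370896  0.075     ]
[[ 0.49710096 -0.23261335  0.115     ]]
[[ 0.49710096 -0.23261335  0.115     ]]
[[311.11311531 136.46114823]
 [311.05186471 136.6862282 ]
 [310.94988398 137.06099181]
 [310.51736709 138.65057928]
 [310.17565191 139.90662805]]
```

```bash
python3 - <<'E'
from h import *
D=down([.988,-.1535])
print(rel([.497,-.233,.26],D),rel([.497,-.233,.182],D))
E
```

```text
(array([ 0.363, -0.014,  0.313]), array([-0.0001,  0.0002, -0.0021])) (array([ 0.363, -0.014,  0.703]), array([-0.0001,  0.0002, -0.0021]))
```

Request:
servo_tool(series=[{"delta_pos": [0.2,-0.01,0.15],"delta_rot": [0,0,-0.002],"gripper": 60},{"delta_pos": [0.36,-0.014,0.3],"delta_rot": [0,0,-0.002],"gripper": 60},{"delta_pos": [0.363,-0.014,0.313],"delta_rot": [0,0,-0.002],"gripper": 60},{"delta_pos": [0.363,-0.014,0.313],"delta_rot": [0,0,-0.002],"gripper": 60}])

```text
time: 2.65
ee_pos: [0.4977, -0.2327, 0.2603]
eef_rot: [2.384, 2.045, -0.001]
force: [0.1, -0.0, 0.1]
grip_width: 0.659
grasp_force: 0.0
```

```bash
python3 - <<'E'
from h import *
s=arm.observe();print(s["ee_pos"],s["grip_width"])
print(rel([.497,-.233,.182],down([.988,-.1535])))
c=vision.get_calibration("wrist");im=vision.snapshot("wrist");cv2.imwrite("pics/w2.png",im[:,:,::-1])
np.save("w2.npy",c,allow_pickle=True)
for q in("graver","handle_top"):
    for d in vision.silhouettes("wrist",q)[:2]: print(q,round(d["confidence"],2),np.round(d["extent"],1))
ax=np.array([.4973,-.2337,.075])
print(proj(c,[ax+[0,0,h] for h in (0,.005,.012,.041,.062)]))
E
```

```text
[ 0.49770949 -0.23269701  0.26031159] 0.6594408729807816
(array([-0.002, -0.003,  0.392]), array([-0.    ,  0.0002,  0.0004]))
graver 0.95 [314.5 258.9  50.3  60. ]
handle_top 0.67 [311.9 262.4  52.5  59.1]
[[314.70799717 241.90769489]
 [314.70163059 244.00552583]
 [314.69233801 247.06773485]
 [314.64836666 261.56164604]
 [314.60968102 274.31861788]]
```

View pics/w2.png

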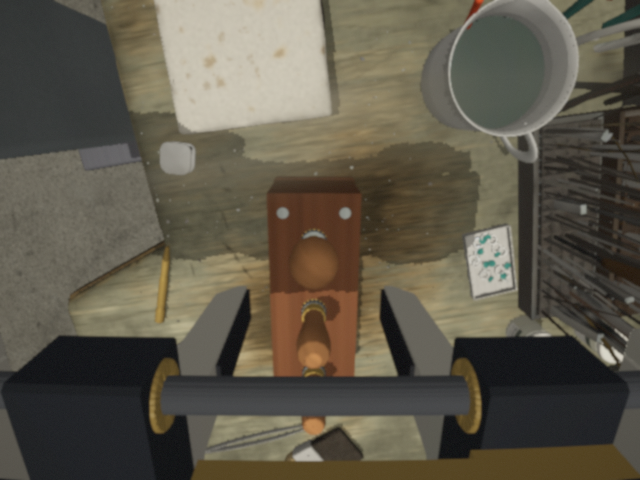

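Request:
servo_tool(series=[{"delta_pos": [-0.002,-0.002,0.15],"gripper": 60},{"delta_pos": [-0.002,-0.002,0.3],"gripper": 60},{"delta_pos": [-0.002,-0.002,0.39],"gripper": 60},{"delta_pos": [-0.002,-0.002,0.39],"gripper": 60},{"delta_pos": [-0.002,-0.002,0.39],"gripper": 26},{"delta_pos": [-0.002,-0.002,0.39],"gripper": 26},{"delta_pos": [-0.002,-0.002,0.39],"gripper": 26},{"delta_pos": [-0.002,-0.002,0.39],"gripper": 26},{"delta_pos": [-0.002,-0.002,0.39],"gripper": 26}], grip_force=45)

```text
invalid input at $.series[0]: expected keys delta_pos, delta_rot, gripper
```

Request:
servo_tool(series=[{"delta_pos": [-0.002,-0.002,0.15],"delta_rot": [0,0,0],"gripper": 60},{"delta_pos": [-0.002,-0.002,0.3],"delta_rot": [0,0,0],"gripper": 60},{"delta_pos": [-0.002,-0.002,0.39],"delta_rot": [0,0,0],"gripper": 60},{"delta_pos": [-0.002,-0.002,0.39],"delta_rot": [0,0,0],"gripper": 60},{"delta_pos": [-0.002,-0.002,0.39],"delta_rot": [0,0,0],"gripper": 26},{"delta_pos": [-0.002,-0.002,0.39],"delta_rot": [0,0,0],"gripper": 26},{"delta_pos": [-0.002,-0.002,0.39],"delta_rot": [0,0,0],"gripper": 26},{"delta_pos": [-0.002,-0.002,0.39],"delta_rot": [0,0,0],"gripper": 26},{"delta_pos": [-0.002,-0.002,0.39],"delta_rot": [0,0,0],"gripper": 26}], grip_force=45)

```text
time: 3.92
ee_pos: [0.4975, -0.232, 0.1826]
eef_rot: [2.383, 2.046, 0.0]
force: [-0.5, -0.7, 6.4]
grip_width: 0.324
grasp_force: 45.0
```

Request:
servo_tool(series=[{"delta_pos": [0,0,0.008],"delta_rot": [0,0,0],"gripper": 26},{"delta_pos": [0,0,0.016],"delta_rot": [0,0,0],"gripper": 26},{"delta_pos": [0,0,0.02],"delta_rot": [0,0,0],"gripper": 26},{"delta_pos": [0,0,0.02],"delta_rot": [0,0,0],"gripper": 26}], grip_force=60)

```text
time: 4.42
ee_pos: [0.4975, -0.232, 0.1785]
eef_rot: [2.383, 2.046, 0.0]
force: [-1.0, 0.1, 6.2]
grip_width: 0.317
grasp_force: 60.0
```

Request:
servo_tool(series=[{"delta_pos": [0,0,0.008],"delta_rot": [0,0,0],"gripper": 26},{"delta_pos": [0,0,0.014],"delta_rot": [0,0,0],"gripper": 26},{"delta_pos": [0,0,0.014],"delta_rot": [0,0,0],"gripper": 26}])

```text
time: 4.8
ee_pos: [0.4975, -0.232, 0.176]
eef_rot: [2.383, 2.046, -0.0]
force: [-3.2, 0.0, 9.2]
grip_width: 0.316
grasp_force: 60.0
```

Request:
servo_tool(series=[{"delta_pos": [0,0,0.006],"delta_rot": [0,0,0],"gripper": 26},{"delta_pos": [0,0,0.01],"delta_rot": [0,0,0],"gripper": 26},{"delta_pos": [0,0,0.01],"delta_rot": [0,0,0],"gripper": 26}])

```text
time: 5.18
ee_pos: [0.4975, -0.2321, 0.1756]
eef_rot: [2.382, 2.045, -0.0]
force: [-7.2, 1.7, 31.3]
grip_width: 0.315
grasp_force: 60.0
```

Request:
servo_tool(series=[{"delta_pos": [0,0,-0.006],"delta_rot": [0,0,0],"gripper": 26},{"delta_pos": [0,0,-0.01],"delta_rot": [0,0,0],"gripper": 26},{"delta_pos": [0,0,-0.01],"delta_rot": [0,0,0],"gripper": 26}])

```text
time: 5.55
ee_pos: [0.4975, -0.232, 0.176]
eef_rot: [2.383, 2.046, 0.0]
force: [-2.2, 0.2, 8.9]
grip_width: 0.316
grasp_force: 60.0
```

```bash
python3 - <<'E'
from h import *
s=arm.observe();print(s["ee_pos"],s["force"],s["moment"])
im=vision.snapshot("wrist");cv2.imwrite("pics/w3.png",im[:,:,::-1])
im=vision.snapshot("scene");a=im[250:340,350:440,::-1];cv2.imwrite("pics/s3.png",cv2.resize(a,(540,540),interpolation=cv2.INTER_CUBIC))
E
```

```text
[ 0.49746333 -0.23204603  0.17596946] [-2.24217008  0.22471547  8.88738062] [-0.07442559  0.3498402   0.01841498]
```

View pics/s3.png

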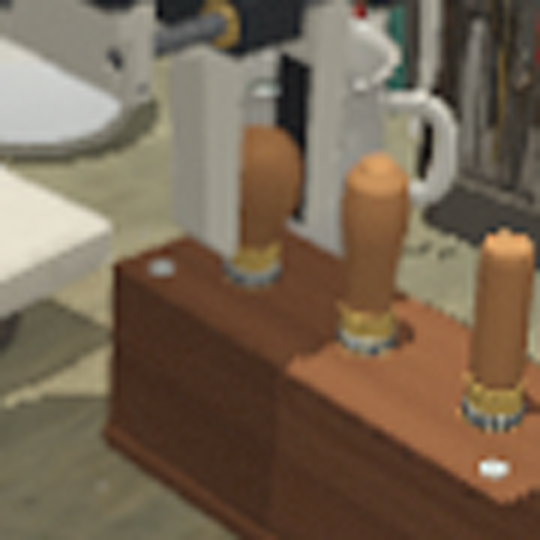

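Request:
servo_tool(series=[{"delta_pos": [0,0,-0.015],"delta_rot": [0,0,0],"gripper": 26},{"delta_pos": [0,0,-0.03],"delta_rot": [0,0,0],"gripper": 26},{"delta_pos": [0,0,-0.06],"delta_rot": [0,0,0],"gripper": 26},{"delta_pos": [0,0,-0.06],"delta_rot": [0,0,0],"gripper": 26}])

```text
time: 6.15
ee_pos: [0.4975, -0.232, 0.1877]
eef_rot: [2.383, 2.046, 0.001]
force: [-0.3, -0.1, -0.5]
grip_width: 0.312
grasp_force: 60.0
```

Request:
servo_tool(series=[{"delta_pos": [0,0,-0.1],"delta_rot": [0,0,0],"gripper": 26},{"delta_pos": [0,0,-0.25],"delta_rot": [0,0,0],"gripper": 26},{"delta_pos": [0,0,-0.4],"delta_rot": [0,0,0],"gripper": 26},{"delta_pos": [0,0,-0.55],"delta_rot": [0,0,0],"gripper": 26},{"delta_pos": [0,0,-0.65],"delta_rot": [0,0,0],"gripper": 26},{"delta_pos": [0,0,-0.65],"delta_rot": [0,0,0],"gripper": 26}])

```text
time: 6.9
ee_pos: [0.4977, -0.2321, 0.3184]
eef_rot: [2.382, 2.045, 0.002]
force: [-0.0, -0.0, -0.6]
grip_width: 0.314
grasp_force: 60.0
```

```bash
python3 - <<'E'
from h import *
s=arm.observe();print(s["time"],s["ee_pos"],s["force"],s["q"])
im=vision.snapshot("scene");cv2.imwrite("pics/s4.png",im[:,:,::-1])
for q in("graver","graver_point"):
    for d in vision.silhouettes("scene",q)[:2]: print(q,round(d["confidence"],2),np.round(d["extent"],1))
sc=vision.get_calibration("scene")
g=s["ee_pos"]+R.from_rotvec(s["eef_rot"]).apply([[0,0,.065+.035+.064-.005+.005-.0],[0,0,.045]]);print(g,proj(sc,g))
im=vision.snapshot("top")
for q in("vise","line_start"):
    for d in vision.silhouettes("top",q)[:2]: print(q,round(d["confidence"],2),np.round(d["extent"],1))
a=im[170:270,130:230,::-1];cv2.imwrite("pics/v4.png",cv2.hconcat([cv2.resize(a,(400,400),interpolation=cv2.INTER_CUBIC),cv2.resize(cv2.imread("pics/s4.png")[205:255,225:275],(400,400),interpolation=cv2.INTER_CUBIC)]))
E
```

```text
6.9 [ 0.49771746 -0.2320868   0.31843748] [-0.03387983 -0.0168232  -0.63349417] [ 0.60293672  0.39065968 -0.36637127  1.97223014  0.19040096  0.80877772
 -0.02186469]
graver 0.82 [395.5 230.6  11.3  57. ]
graver_point 0.61 [397.5 229.9  16.   47.6]
[[ 0.49810833 -0.23227745  0.15443806]
 [ 0.49782471 -0.23213911  0.27343764]] [[393.12096815 259.81893691]
 [395.5772295  202.33980998]]
vise 0.67 [184.8 221.8  44.3  41.8]
line_start 0.85 [184.8 220.9  44.3  42.6]
```

View pics/v4.png

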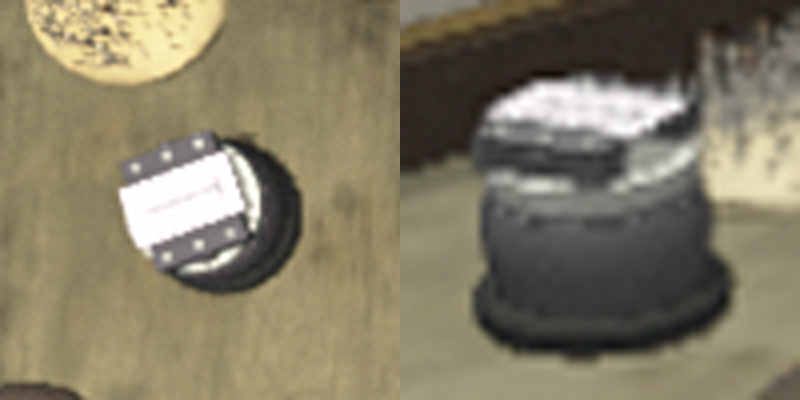

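Request:
servo_tool(series=[{"delta_pos": [0.16,-0.03,-0.03],"delta_rot": [0,0,-0.03],"gripper": 26},{"delta_pos": [0.36,-0.07,-0.06],"delta_rot": [0,0,-0.06],"gripper": 26},{"delta_pos": [0.56,-0.11,-0.1],"delta_rot": [0,0,-0.09],"gripper": 26},{"delta_pos": [0.76,-0.15,-0.1],"delta_rot": [0,0,-0.12],"gripper": 26},{"delta_pos": [0.9,-0.18,-0.1],"delta_rot": [0,0,-0.15],"gripper": 26},{"delta_pos": [0.95,-0.19,-0.1],"delta_rot": [0,0,-0.166],"gripper": 26}])

```text
time: 7.95
ee_pos: [0.4882, -0.0365, 0.3373]
eef_rot: [-1.767, -2.597, 0.0]
force: [-0.3, -0.2, -1.2]
grip_width: 0.318
grasp_force: 60.0
```

```bash
cat >> h.py <<'E'
def pose(tip,d,th=np.pi/4,L=.164):
    "tool pose with graver point at tip, line dir d (2d)"
    d=np.array([*d,0.])/np.linalg.norm(d);u=np.array([0,0,1.])
    z=d*np.cos(th)-u*np.sin(th);x=d*np.sin(th)+u*np.cos(th)
    return np.array(tip)-L*z,np.c_[x,np.cross(z,x),z]
E
python3 - <<'E'
from h import *
s=arm.observe();print(s["ee_pos"],s["q"])
t=vision.get_calibration("top");P=plane(t,[(185,216.25),(167,223.25)],.084);print(P)
d=(P[1]-P[0])[:2];d/=np.linalg.norm(d);print(d)
tip=P[0]+[*(-.07*d),.07];p,M=pose(tip,d);print(p,rel(p,M))
E
```

```text
[ 0.48823797 -0.0364682   0.33728253] [ 0.39775595  0.31825124 -0.56232334  2.06124413  0.22952649  0.82201501
  0.07677503]
[[0.55744424 0.33827488 0.084     ]
 [0.53990548 0.38045046 0.084     ]]
[-0.38397363  0.92334406]
[0.6288501  0.16656473 0.26996551] (array([0.686, 1.027, 0.337]), array([ 0.0022,  0.2499, -0.0054]))
```

Request:
servo_tool(series=[{"delta_pos": [0.07,0.12,0.0],"delta_rot": [0,0.03,0],"gripper": 26},{"delta_pos": [0.15,0.25,0.02],"delta_rot": [0,0.07,0],"gripper": 26},{"delta_pos": [0.25,0.4,0.05],"delta_rot": [0,0.11,0],"gripper": 26},{"delta_pos": [0.37,0.57,0.1],"delta_rot": [0,0.15,0],"gripper": 26},{"delta_pos": [0.5,0.75,0.15],"delta_rot": [0,0.19,-0.003],"gripper": 26},{"delta_pos": [0.6,0.9,0.22],"delta_rot": [0,0.23,-0.004],"gripper": 26},{"delta_pos": [0.66,1,0.3],"delta_rot": [0,0.25,-0.005],"gripper": 26},{"delta_pos": [0.68,1,0.33],"delta_rot": [0,0.25,-0.005],"gripper": 26},{"delta_pos": [0.68,1,0.33],"delta_rot": [0,0.25,-0.005],"gripper": 26}])

```text
time: 9.07
ee_pos: [0.6252, 0.1601, 0.2707]
eef_rot: [-1.358, -2.019, -0.568]
force: [-0.1, 0.3, -1.3]
grip_width: 0.318
grasp_force: 60.0
```

```bash
python3 - <<'E'
from h import *
s=arm.observe();print(s["time"],s["ee_pos"],s["q"],s["force"],R.from_rotvec(s["eef_rot"]).as_matrix())
c=vision.get_calibration("wrist");im=vision.snapshot("wrist");cv2.imwrite("pics/w5.png",im[:,:,::-1]);np.save("w5.npy",c,allow_pickle=True)
for q in("vise","graver"):
    for d in vision.silhouettes("wrist",q)[:2]: print(q,round(d["confidence"],2),np.round(d["extent"],1))
print(proj(c,[[.5574,.3383,.084],[.5399,.3805,.084],s["ee_pos"]+.164*R.from_rotvec(s["eef_rot"]).as_matrix()[:,2]]))
E
```

```text
9.075 [0.62522244 0.16014746 0.27073201] [ 0.4181689   0.81377195 -0.83007551  1.7291987  -0.2664777   0.92043602
  0.30308015] [-0.13913068  0.29018368 -1.29511547] [[-0.2685737   0.92697787 -0.2618782 ]
 [ 0.65478982  0.37508587  0.65617137]
 [ 0.70648316  0.00475519 -0.70771388]]
vise 0.98 [315.1 216.2  86.4 103. ]
graver 0.64 [315.  312.1  74.6 116.9]
[[317.899354   211.79803745]
 [317.26680794 172.08999358]
 [314.55149315 250.36528119]]
```

View pics/w5.png

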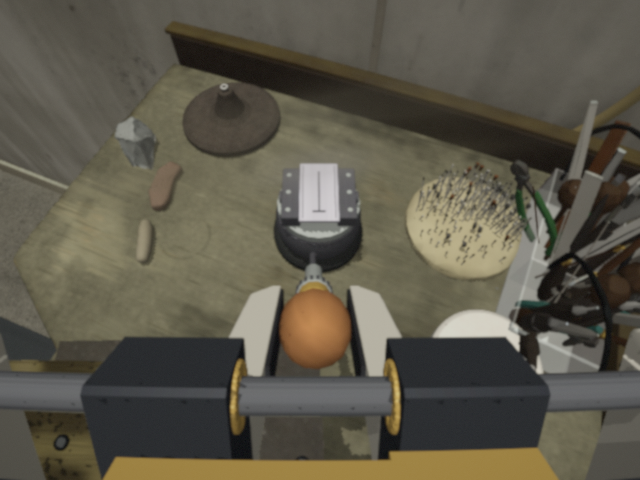

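```bash
python3 - <<'E'
import cv2,numpy as np
im=cv2.imread("pics/w5.png");g=cv2.cvtColor(im,cv2.COLOR_BGR2GRAY)
print(g[166:218:3,308:332])
a=cv2.resize(im[160:310,280:355],(400,800),interpolation=cv2.INTER_CUBIC)
cv2.imwrite("pics/z5.png",cv2.hconcat([cv2.resize(im[160:225,285:350],(400,400),interpolation=cv2.INTER_CUBIC),cv2.resize(im[235:300,285:350],(400,400),interpolation=cv2.INTER_CUBIC)]))
E
```

```text
[[189 188 187 186 186 187 187 188 188 188 188 188 187 187 187 187 186 187
  187 188 188 189 190 189]
 [189 189 187 187 186 186 187 187 188 188 188 187 187 187 187 187 187 188
  188 189 189 190 190 190]
 [190 189 188 187 187 187 187 188 184 174 161 165 178 186 188 187 188 189
  188 189 189 190 191 191]
 [190 189 188 187 187 188 188 188 184 174 158 163 179 187 189 189 189 190
  191 191 193 193 193 194]
 [193 191 190 190 190 190 191 190 187 174 159 163 180 189 192 192 192 192
  194 194 195 196 195 196]
 [195 193 193 192 193 193 193 192 189 177 160 164 181 191 194 194 194 194
  195 195 197 197 197 198]
 [197 195 195 193 193 194 194 194 190 177 159 163 180 192 195 195 195 196
  197 197 198 199 199 200]
 [198 197 196 196 195 195 195 195 193 181 160 162 181 193 196 196 197 197
  198 199 199 200 200 200]
 [199 199 198 197 196 196 196 196 194 181 161 160 181 194 198 198 198 198
  199 200 200 201 201 201]
 [200 200 199 198 197 197 197 198 195 185 163 161 181 194 198 199 199 199
  200 201 202 202 203 202]
 [201 200 200 199 198 198 199 199 196 185 164 161 182 196 199 200 200 200
  201 202 202 203 203 203]
 [202 201 201 200 199 199 199 198 197 188 166 163 184 197 200 200 201 201
  201 202 203 204 204 204]
 [203 202 201 201 200 199 200 200 198 189 169 164 183 197 201 201 201 201
  202 203 204 204 204 204]
 [204 203 202 201 200 200 200 200 199 190 170 163 183 197 201 201 202 202
  202 203 204 204 204 204]
 [204 203 203 201 201 199 199 198 198 189 167 161 182 196 200 201 201 201
  202 204 204 205 205 205]
 [204 203 202 196 179 160 149 147 147 145 141 140 144 147 148 149 159 177
  193 202 205 206 205 205]
 [204 204 203 203 202 201 200 200 200 201 201 201 202 202 202 202 202 202
  203 204 205 206 206 205]
 [205 203 204 203 202 201 201 202 202 202 202 202 203 203 203 203 203 203
  203 204 205 206 205 205]]
```

View pics/z5.png

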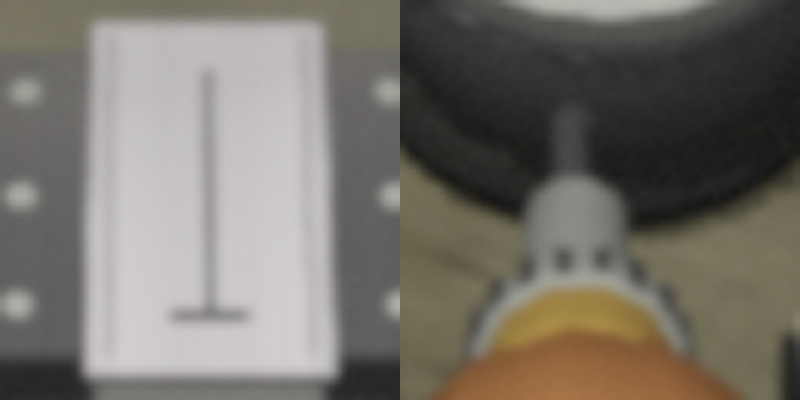

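```bash
cat > plan.py <<'E'
from h import *
c=np.load("w5.npy",allow_pickle=True).item()
s0={"ee_pos":np.array([.62522244,.16014746,.27073201]),"eef_rot":np.array([-1.358,-2.019,-.568])}
M0=np.array([[-0.2685737,0.92697787,-0.2618782],[0.65478982,0.37508587,0.65617137],[0.70648316,0.00475519,-0.70771388]])
o=M0.T@(c["position"]-s0["ee_pos"]);r=(M0.T@ray(c,[(312.6,252.1)])[0])
off=o+r*(.1646-o[2])/r[2]
P=plane(c,[(318.8,211.2),(318.4,171)],.084);d=(P[1]-P[0])[:2];ln=np.linalg.norm(d);d/=ln
def goal(h,back=0):
    tip=P[0]+[*(-back*d),h];_,M=pose(tip,d);return tip-M@off,M,tip
def tipnow(s): return s["ee_pos"]+R.from_rotvec(s["eef_rot"]).apply(off)
E
python3 - <<'E'
from plan import *
s=arm.observe();print(off,P,d,ln,tipnow(s))
for h,b in((.04,.03),(.02,0.),(.01,0)):
    p,M,_=goal(h,b);print(h,p,rel(p,M))
E
```

```text
[-0.00142661 -0.00131131  0.1646    ] [[0.55792762 0.33921465 0.084     ]
 [0.5404306  0.38215756 0.084     ]] [-0.37732959  0.92607903] 0.046370670531103476 [0.58210758 0.26682835 0.15468495]
0.04 [0.61399855 0.20507514 0.24139854] (array([0.054, 0.029, 0.272]), array([0.0023, 0.0006, 0.0009]))
0.02 [0.60267867 0.23285751 0.22139854] (array([0.089, 0.028, 0.449]), array([0.0023, 0.0006, 0.0009]))
0.01 [0.60267867 0.23285751 0.21139854] (array([0.054, 0.027, 0.484]), array([0.0023, 0.0006, 0.0009]))
```

Request:
servo_tool(series=[{"delta_pos": [0.05,0.015,0.12],"delta_rot": [0,0,0],"gripper": 26},{"delta_pos": [0.07,0.025,0.25],"delta_rot": [0.002,0,0],"gripper": 26},{"delta_pos": [0.085,0.028,0.37],"delta_rot": [0.002,0,0],"gripper": 26},{"delta_pos": [0.089,0.028,0.44],"delta_rot": [0.002,0,0],"gripper": 26},{"delta_pos": [0.089,0.028,0.449],"delta_rot": [0.002,0,0],"gripper": 26},{"delta_pos": [0.089,0.028,0.449],"delta_rot": [0.002,0,0],"gripper": 26}])

```text
time: 9.98
ee_pos: [0.6033, 0.2329, 0.2209]
eef_rot: [-1.356, -2.02, -0.563]
force: [0.0, 0.5, -0.9]
grip_width: 0.316
grasp_force: 60.0
```

```bash
python3 - <<'E'
from plan import *
s=arm.observe();print(s["time"],s["ee_pos"],s["force"],s["q"],tipnow(s)-P[0])
p,M,_=goal(.01);print(rel(p,M))
c=vision.get_calibration("wrist");im=vision.snapshot("wrist");cv2.imwrite("pics/w6.png",im[:,:,::-1])
print("tick,end,tip",proj(c,[P[0],P[1],tipnow(s)]))
g=cv2.cvtColor(im,cv2.COLOR_RGB2GRAY)
t,e,q=proj(c,[P[0],P[1],tipnow(s)]).astype(int);print(g[t[1]-18:t[1]+20:2,t[0]-14:t[0]+15:1])
E
```

```text
9.975 [0.60334529 0.23287608 0.22085254] [ 0.04292493  0.49713322 -0.90010297] [ 0.31300859  0.86522983 -0.82754374  1.7982783  -0.2766711   0.75173159
  0.27825077] [8.54614252e-04 6.68413628e-06 1.93717591e-02]
(array([-0.033, -0.003,  0.034]), array([0.0003, 0.0002, 0.0006]))
tick,end,tip [[311.63142096 263.64930817]
 [311.83710557 208.85153138]
 [312.65054531 252.09884197]]
[[210 210 209 208 207 207 207 206 206 206 206 205 199 180 156 163 189 203
  207 207 207 207 207 207 208 208 209 210 211]
 [210 210 209 208 208 207 206 206 206 206 207 206 199 180 155 162 189 203
  207 208 208 207 207 207 208 209 210 210 210]
 [210 210 208 209 208 207 207 206 207 207 206 206 200 181 155 163 189 203
  207 207 208 208 207 208 208 209 210 211 210]
 [210 210 209 209 209 207 206 207 207 207 207 206 199 180 150 149 175 192
  201 205 208 208 208 208 208 210 210 211 211]
 [210 211 210 209 209 208 207 207 207 207 206 203 190 162 122  94  97 125
  161 191 204 207 207 208 208 210 210 211 211]
 [210 210 209 209 209 208 207 207 207 207 207 202 185 148 104  76  72  88
  135 181 202 207 208 208 209 209 210 21
[... 880 characters left out ...]
204 188 158 130 125 128 134 136 138 139 139 138
  137 132 128 122 116 123 157 191 208 212 213]
 [212 212 212 212 211 209 204 188 158 131 126 130 134 136 137 138 138 138
  137 132 128 122 116 117 149 187 207 212 213]
 [206 206 206 206 205 204 198 184 153 128 124 126 124 115 109 114 126 135
  131 118 103 100 104 111 140 180 200 206 207]
 [144 145 144 144 143 142 136 122 105 101 119 129 124 105  88  98 124 137
  134 112  89  89 106 112 112 121 132 138 144]
 [123 122 119 115 114 116 108  94  86 101 131 146 148 139 133 137 148 155
  153 145 137 135 136 134 121  96  78  85 105]
 [126 120 107  93  96 116 125 126 130 143 153 155 154 153 153 152 152 151
  150 150 151 152 153 154 147 131 115 107 110]]
```

Request:
servo_tool(series=[{"delta_pos": [-0.01,-0.001,0.01],"delta_rot": [0,0,0],"gripper": 26},{"delta_pos": [-0.02,-0.002,0.02],"delta_rot": [0,0,0],"gripper": 26},{"delta_pos": [-0.028,-0.003,0.029],"delta_rot": [0,0,0],"gripper": 26},{"delta_pos": [-0.033,-0.003,0.034],"delta_rot": [0,0,0],"gripper": 26},{"delta_pos": [-0.033,-0.003,0.034],"delta_rot": [0,0,0],"gripper": 26},{"delta_pos": [-0.033,-0.003,0.034],"delta_rot": [0,0,0],"gripper": 26},{"delta_pos": [-0.033,-0.003,0.034],"delta_rot": [0,0,0],"gripper": 26},{"delta_pos": [-0.033,-0.003,0.034],"delta_rot": [0,0,0],"gripper": 26}])

```text
time: 11.02
ee_pos: [0.6022, 0.2334, 0.211]
eef_rot: [-1.355, -2.019, -0.563]
force: [0.4, 0.3, -1.2]
grip_width: 0.317
grasp_force: 60.0
```

```bash
python3 - <<'E'
from plan import *
s=arm.observe();print(s["time"],s["ee_pos"],s["force"],tipnow(s)-P[0])
p,M,_=goal(.01);print(rel(p,M))
c=vision.get_calibration("wrist");im=vision.snapshot("wrist")
print("tick,end,tip",proj(c,[P[0],P[1],tipnow(s)]))
sc=vision.snapshot("scene")
cv2.imwrite("pics/f7.png",cv2.hconcat([cv2.resize(im[200:300,265:365,::-1],(400,400),interpolation=cv2.INTER_CUBIC),cv2.resize(sc[160:260,220:320,::-1],(400,400),interpolation=cv2.INTER_CUBIC)]))
E
```

```text
11.025 [0.60221422 0.23342526 0.21101405] [ 0.3524169   0.27252866 -1.21299896] [-0.00045064  0.00055713  0.00960062]
(array([-0.001,  0.001, -0.004]), array([0.    , 0.    , 0.0007]))
tick,end,tip [[312.99371698 259.13353454]
 [313.15695418 202.98251284]
 [312.64379068 252.11361263]]
```

View pics/f7.png

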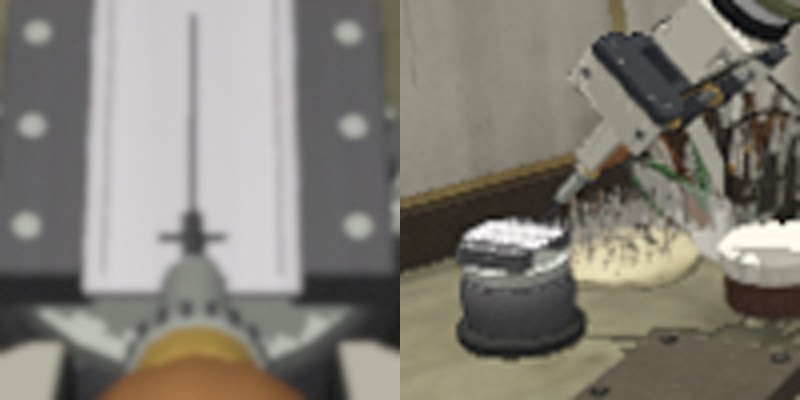

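```bash
python3 -c "
from plan import *
from cell import ticket
s=arm.observe();print(abs(s['qd']).max(),tipnow(s)-P[0],s['grasp_force'])
print(ticket.sign_off())"
```

```text
0.001465555923863224 [-0.00046557  0.00053344  0.0095764 ] 59.99990925192833
the job is handed in; nothing more can be done
None
```

The job is handed in: the graver's handle is pressed home, and the gripper holds the tool steady at about 45° in line with the scribed line, its point about 9.6 mm above the tick and within about 1 mm of it sideways by my measurements; the plate, the vise and the other two tools were not touched.

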